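# Pedal bin on the coffee counter: clear the pedal, hold the lid up, ease it shut

### The arm

A 6-joint arm with a two-finger parallel gripper is mounted at the origin on the work surface. World frame = base frame: x ahead of the robot, y to its left, z up, the work surface at z = 0. Lengths are in m, angles in rad, forces in N, time in s.
With the tool pointing down it reaches from about 0.3 to 0.85 m from the base axis. Payload 5.4 kg.
Tool frame: the origin (TCP) lies at the very end of the fingers, on their centre line; the grasp point (between the pads) lies 19 mm behind it; z points along the fingers, y is the line along which they close (so a half turn about z gives the same grasp; the last joint's range is limited). The gripper opens to 85 mm and grips with 20 to 120 N. Pads are 22 mm wide; open, the fingers measure 114 mm over their backs; the gripper's body (76 mm by 85 mm) begins 54 mm behind the grasp point. The pads swing forward as they close: fully open they stand 13 mm farther back than shut.
Start: joints at [-1.468, 0.158, 1.597, -0, 1.386, -0.21], TCP at [0.177, -0.547, 0.231] pointing down, gripper open.
Joint ranges: [-2.91, 2.91], [-0.94, 2.29], [0.18, 2.7], [-1.29, 4.43], [0.17, 2.64], [-3, 3]. Speed limits (rad/s): [2.57, 2.57, 3.14, 3.14, 3.14, 3.14].

### API

Orientations are given as [roll, pitch, yaw] about the fixed x, y, z axes, in that order (R = Rz(yaw) Ry(pitch) Rx(roll)).
In Python, from cell import r gives the robot as it stands. Calls block until the motion is done:
- r.move_pose(position, orientation): joint-space move of the TCP to a pose.
- r.movel(position, orientation=None, max_speed=0.15, stop_force=None): straight line of the TCP; orientation=None keeps the orientation; max_speed is the mean speed in m/s. With stop_force (N) it stops when the force on the tool has changed by that much, and returns True; else False.
- r.set_joints(angles): joint-space move.
- r.open_gripper() and r.clamp(squeeze=None): open the fingers fully, or close them until they stop; squeeze is the grip in N (None keeps the last).
- r.sleep(seconds).
- r.solve_ik(position, orientation): joint angles nearest the present ones, or None.
- r.get_state(): the state.
- r.camera(name): name is "side" or "top"; returns (picture, depth): 384x512x3 uint8, red, green, blue; 384x512 float32, m along the optical axis (not along the pixel's ray), 0 where there is no reading.
- r.camera_info(name): a dict with "vfov" (degrees; the focal length in pixels is half the picture's height over the tangent of half this angle, whatever the lens; pixels are square), "cx", "cy" (the principal point, pixels), "k1" (the pictures are not rectified: a ray, as slopes to the right and down, at radius r is drawn at 1 + k1 r^2 times it, then the intrinsics apply), "rvec" (rotation vector, rad) and "tvec" (3), from world to camera coordinates, as OpenCV has them. Camera axes: x right, y down, z forward; pixel columns grow to the right and rows downward; lengths in m; the calibration is good to about 2 mm. A picture is of the moment at which its call begins. camera_info takes no time and is no camera call.
A pose or a line that the arm cannot do raises r.IKError and nothing moves.
- r.job_done(): hands the job in; it is judged then, once.
Trained networks look in the newest picture that a camera, given by its name, has taken for a name from the list of things; names that differ only in an ending like _2 or _b are one class to them, and where a whole thing is asked for, a point or a joint stands for the part that bears it (a point fixed in the world has none). Each returns a list of dicts, best first, with "score" (0 to 1); they miss things now and then, are a little off and sometimes report something else, mostly with a low value. They report only what shows in the picture. A call takes as long as a camera call. They do not tell look-alikes from the thing itself.
- r.masks_of(camera, target): "pixels" (384x512 bool, what is visible of it) and "point" ([column, row] in pixels, amid what is visible of it).
- r.tip_of(camera, target): "point" ([column, row] in pixels: a listed point, or the origin of a listed thing).
The state is a dict: "time": time; "joints": joint angles; "qvel": joint speeds; "tau": joint torques, N m; "ee_pos": TCP position; "tool_rot": TCP orientation; "contact_force": force on the tool from outside, world axes, zero at the start; "wrist_torque": the same for the moment, N m; "finger_gap": finger opening in m; "gripper_force": force on a finger pad.
Only numpy, scipy, OpenCV 4.12 (cv2) and the standard library are available. Lean on these libraries where they do the work, as an engineer would, in place of code of your own. Each camera call takes 0.05 s, during which the arm holds its last target. There are 200 camera calls.

### The job

Someone left the steel milk jug standing in front of the counter bin's pedal: slide it along the counter to one side, upright and without lifting it, until all of it is well past the side edge of the pedal. Then press the pedal with your fingertips and hold the lid wide open for three seconds while I drop the used stirrers and sachets in, and let the pedal up slowly, keeping your fingers on it, so that the lid comes down softly and does not slam. Work the lid by the pedal only, and leave the other things on the counter where they stand.

Things in the scene. Friction and masses are not known exactly. Their poses are not given: they have to be found in the camera images.
- bin: Round pedal bin of brushed steel, black foot ring, grey hinge at the back, 150 mm in diameter, 191 mm high with its domed lid shut, fixed to the counter. Origin: centre of its underside. Its -x axis points out of its front, where the pedal is; y runs along the pedal's width. The lid's hinge is at the back (+x), 84 mm from the middle and 167 mm up, so the open lid stands at the back.
- pedal_pad (a point): Middle of the upper face of the pedal's black rubber pad; moves with the pedal. The pedal is a steel plate 56 mm wide (bin y), 44 mm deep (bin x), low at the bin's front, its free end 65 mm out from the bin's wall. At rest it slopes up 11 degrees towards that end and this point is 48 mm above the counter, 42 mm out from the wall; fully pressed it is 16.5 mm above the counter.
- bin_pedal (a joint): Pedal angle in rad: 0 at rest (up), 0.35 fully pressed, about 31 mm lower at the pad. A push of about 4 to 10 N on the pad is needed, from the lid's weight and a little friction. If let go it is driven back up at once by the falling lid.
- bin_lid (a joint): Lid angle in rad: 0 shut on the rim, about 1.1 wide open. A rod ties it to the pedal: lid angle = 3.15 x pedal angle, both ways. It has no damper: let go, it falls and slams.
- lid_edge (a point): Front edge of the round steel lid, opposite the hinge, 171 mm above the counter when shut; rises as the lid opens.
- jug_center (a point): Centre, half-way up (34 mm above the counter), of the loose steel milk jug: round, 72 mm in diameter, 68 mm high, about 200 g, open on top, with a wire handle reaching 63 mm from its axis roughly towards the robot. Its own x axis points away from the handle. At the start it stands in front of the pedal, 15 to 40 mm from its free end.
- mug: Bystander: blue ceramic mug, 80 mm in diameter, 90 mm high. Origin: centre of its underside. It stands 260 to 300 mm to one side of the jug.
- stirrer_cup: Bystander: white paper cup 76 mm in diameter and 95 mm high with wooden stirrers up to 140 mm high. Origin: centre of its underside. It stands 260 to 300 mm to the other side of the jug.
- syrup: Bystander: amber bottle, 68 mm in diameter, 230 mm high. Origin: centre of its underside. Beside the bin.
- sugar_jar: Bystander: glass jar with a metal cap, 84 mm in diameter, 130 mm high. Origin: centre of its underside. On the other side of the bin.
- bean_bag: Bystander: black coffee-bean bag, 65 x 100 x 228 mm high. Origin: centre of its underside. Far out to one side.
- cup_stack: Bystander: stack of white paper cups, 82 mm in diameter, 169 mm high. Origin: centre of its underside. Far out to one side.
Mind the look-alikes: they are no part of the job. Leave any purple look-alike of the bin alone.

How it is judged:
By the outcome, as a careful person would: the job done as asked, in the order asked, and still so for the second after the job is handed in, with the robot touching nothing.
It also fails if it takes over 67 s, if anything falls off the work surface, if the arm or the gripper's body presses on something with over 40 N, if the wrist force passes 120 N, or if a joint passes its speed limit or range.

## Working session

There is one attempt and no reset: what is moved stays moved. The work goes in short steps, each a Python script; the robot and the scene stay as the last script left them, time stands still between calls to the robot, and variables do not carry over. Pictures are saved under pics/ and viewed, at most 10 in all, crops included, and the job is handed in when it is done.

```bash
mkdir -p pics; cat > h.py <<'E'
import numpy as np, cv2
from cell import r
def cam(n):
    i=r.camera_info(n); f=192/np.tan(np.radians(i['vfov'])/2)
    R=cv2.Rodrigues(np.array(i['rvec'],float))[0]; return i,f,R,np.array(i['tvec'],float)
def ray(n,p):
    i,f,R,t=cam(n); d=np.array([(p[0]-i['cx'])/f,(p[1]-i['cy'])/f]); u=d.copy()
    for _ in range(20): u=d/(1+i['k1']*(u@u))
    return -R.T@t, R.T@np.array([u[0],u[1],1])
def at_z(n,p,z):
    c,d=ray(n,p); return c+d*(z-c[2])/d[2]
def at_depth(n,p,dep):
    c,d=ray(n,p); return c+d*dep
def cloud(n,mask,dep):
    i,f,R,t=cam(n); v,u=np.nonzero(mask&(dep>0))
    d=np.stack([(u-i['cx'])/f,(v-i['cy'])/f],1); w=d.copy()
    for _ in range(20): w=d/(1+i['k1']*(w**2).sum(1,keepdims=True))
    return ((np.c_[w,np.ones(len(w))]*dep[v,u][:,None])-t)@R
E
python3 - <<'E'
from h import *
np.set_printoptions(precision=3,suppress=True)
for n in ['top','side']:
    im,d=r.camera(n); cv2.imwrite(f'pics/{n}0.png',im[:,:,::-1])
    print(n,-cam(n)[2].T@cam(n)[3])
    for t in ['bin','bin_pedal','jug_center','mug','stirrer_cup','syrup','sugar_jar','bean_bag','cup_stack']:
        for m in r.masks_of(n,t)[:3]:
            P=cloud(n,m['pixels'],d)
            if len(P)==0: print(t,'empty');continue
            print(t,round(m['score'],2),np.round(m['point']),len(P),'lo',np.percentile(P,2,0),'hi',np.percentile(P,98,0))
    for t in ['pedal_pad','jug_center','lid_edge','bin']:
        z={'pedal_pad':.048,'jug_center':.034,'lid_edge':.171,'bin':0}[t]
        for m in r.tip_of(n,t)[:3]: print('tip',t,round(m['score'],2),np.round(m['point']),at_z(n,m['point'],z))
print(r.get_state()['time'])
E
```

```text
top [ 0.252 -0.009  1.874]
bin 0.97 [149. 134.] 2095 lo [0.6   0.334 0.009] hi [0.807 0.473 0.195]
bin 0.82 [176. 264.] 1975 lo [0.127 0.212 0.016] hi [0.325 0.355 0.194]
bin 0.78 [398. 150.] 2072 lo [ 0.555 -0.607  0.012] hi [ 0.754 -0.465  0.195]
bin_pedal 0.75 [279. 188.] 181 lo [ 0.496 -0.105  0.005] hi [ 0.553 -0.056  0.056]
bin_pedal 0.63 [148. 166.] 176 lo [0.592 0.387 0.029] hi [0.647 0.441 0.057]
bin_pedal 0.62 [392. 176.] 150 lo [ 0.54  -0.541  0.036] hi [ 0.596 -0.494  0.059]
jug_center 0.84 [280. 214.] 300 lo [ 0.392 -0.115 -0.004] hi [ 0.468 -0.053  0.072]
mug 0.6 [198. 200.] 427 lo [ 0.438  0.181 -0.004] hi [0.514 0.263 0.093]
stirrer_cup 0.53 [352. 214.] 340 lo [ 0.394 -0.38  -0.003] hi [ 0.46  -0.313  0.112]
syrup 0.92 [217. 142.] 403 lo [0.658 0.113 0.013] hi [0.714 0.175 0.234]
sugar_jar 0.69 [346. 154.] 505 lo [ 0.628 -0.368  0.002] hi [ 0.699 -0.291  0.137]
bean_bag 0.84 [415. 211.] 796 lo [ 0.393 -0.671 -0.001] hi [ 0.481 -0.527  0.232]
cup_stack 0.78 [107. 189.] 513 lo [0.468 0.545 0.011] hi [0.533 0.605 0.174]
tip pedal_pad 0.65 [394. 180.] [ 0.564 -0.527  0.04
[... 1474 characters left out ...]
 0.026] hi [ 0.472 -0.527  0.23 ]
bean_bag 0.57 [117. 152.] 644 lo [ 0.47   0.543 -0.002] hi [0.55  0.679 0.169]
cup_stack 0.7 [116. 154.] 619 lo [0.47  0.543 0.002] hi [0.534 0.607 0.17 ]
tip pedal_pad 0.78 [143. 261.] [0.14  0.326 0.048]
tip pedal_pad 0.67 [166. 145.] [0.612 0.414 0.048]
tip pedal_pad 0.49 [388. 219.] [ 0.569 -0.53   0.048]
tip jug_center 0.73 [269. 221.] [ 0.43  -0.086  0.034]
tip lid_edge 0.96 [280. 178.] [ 0.563 -0.084  0.171]
tip lid_edge 0.92 [400. 199.] [ 0.614 -0.525  0.171]
tip lid_edge 0.86 [138. 248.] [0.175 0.319 0.171]
tip bin 0.89 [179. 129.] [0.717 0.405 0.   ]
tip bin 0.86 [284. 177.] [ 0.635 -0.09   0.   ]
tip bin 0.74 [309. 282.] [ 0.252 -0.297  0.   ]
1.4
```

View pics/top0.png

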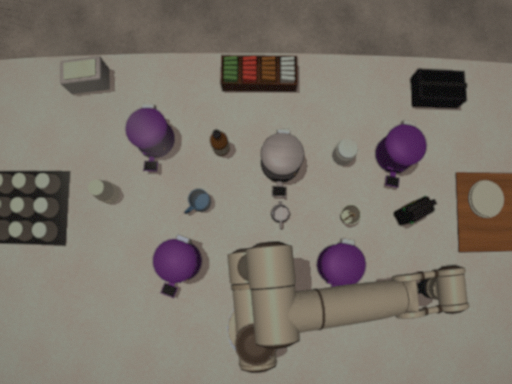

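View pics/side0.png

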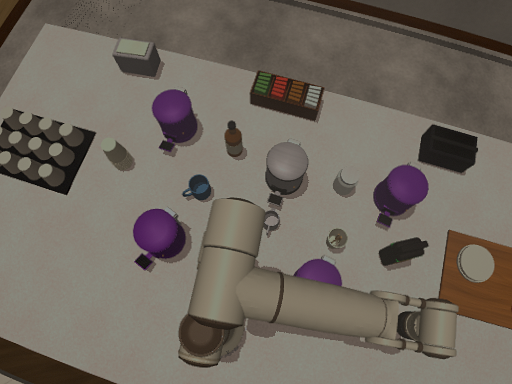

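The candidates in the top view are the steel bin at (282,157) and four purple look-alikes at (148,130), (404,146), (177,260) and (342,265). The steel one fits: it has the brushed-steel lid, with the jug in front of its pedal. I'll confirm that in a crop and refine the measurements.

```bash
python3 - <<'E'
from h import *
from scipy.optimize import least_squares
np.set_printoptions(precision=4,suppress=True)
def circ(P,rad):
    f=lambda c: np.hypot(P[:,0]-c[0],P[:,1]-c[1])-rad
    s=least_squares(f,P[:,:2].mean(0),loss='soft_l1',f_scale=.003); return s.x,np.abs(f(s.x)).mean()
tiles=[]
for n,b in [('top',(225,100,345,240)),('side',(225,110,345,250))]:
    im,d=r.camera(n); tiles.append(cv2.resize(im[b[1]:b[3],b[0]:b[2],::-1],None,fx=3.3,fy=3.3,interpolation=cv2.INTER_CUBIC))
    P=cloud(n,np.ones(d.shape,bool),d)
    near=lambda c,w:(np.abs(P[:,0]-c[0])<w)&(np.abs(P[:,1]-c[1])<w)
    J=P[near((.43,-.085),.045)&(P[:,2]>.02)&(P[:,2]<.075)]
    rim=J[J[:,2]>.058]; print(n,'jug n',len(J),len(rim),'rim lo',rim.min(0),'hi',rim.max(0),'circ',circ(rim,.035))
    B=P[near((.63,-.088),.1)&(P[:,2]>.155)]
    print('bin',len(B),(B.min(0)+B.max(0))/2,B.min(0),B.max(0))
    W=P[near((.63,-.088),.1)&(P[:,2]>.06)&(P[:,2]<.15)]; W=W[W[:,0]<.62]
    if len(W)>10: print('wall',len(W),circ(W,.075))
    D=P[near((.525,-.085),.04)&(P[:,2]>.03)&(P[:,2]<.06)&(P[:,0]<.552)]
    print('pedal',len(D),D.min(0),D.max(0),D.mean(0))
    F=D[D[:,2]>.04]; 
    q=cv2.minAreaRect((F[:,:2]*1000).astype(np.float32)); print(q)
    for m in r.tip_of(n,'bin')+r.tip_of(n,'pedal_pad'): print(np.round(m['point']))
cv2.imwrite('pics/crop.png',np.hstack(tiles))
print(r.get_state()['time'])
E
```

```text
top jug n 115 66 rim lo [ 0.386  -0.1159  0.0581] hi [ 0.4749 -0.0558  0.0739] circ (array([ 0.4331, -0.084 ]), np.float64(0.004441815123888205))
bin 1533 [ 0.6417 -0.0862  0.1805] [ 0.5566 -0.1632  0.1581] [ 0.7267 -0.0091  0.2028]
wall 156 (array([ 0.6349, -0.0876]), np.float64(0.0010645869607154741))
pedal 178 [ 0.4958 -0.1093  0.0305] [ 0.5514 -0.0523  0.06  ] [ 0.5191 -0.08    0.046 ]
((522.1411743164062, -80.76793670654297), (54.416717529296875, 57.794830322265625), 83.77130889892578)
[391. 154.]
[182. 261.]
[157. 139.]
[334. 263.]
[281. 167.]
[277. 190.]
[148. 164.]
[170. 288.]
[394. 180.]
[278. 215.]
side jug n 122 52 rim lo [ 0.3875 -0.117   0.0581] hi [ 0.4748 -0.0609  0.0707] circ (array([ 0.4353, -0.0817]), np.float64(0.0036462313728222663))
bin 1356 [ 0.643  -0.088   0.1758] [ 0.5577 -0.166   0.155 ] [ 0.7283 -0.0101  0.1966]
wall 295 (array([ 0.6367, -0.0877]), np.float64(0.000952334397172173))
pedal 154 [ 0.4957 -0.1092  0.0336] [ 0.5508 -0.0538  0.0552] [ 0.5195 -0.0816  0.0458]
((522.1290893554688, -80.42233276367188), (52.894527435302734, 53.39540100097656), 0.2680405080318451)
[178. 131.]
[388. 199.]
[281. 178.]
[163. 239.]
[310. 283.]
[278. 197.]
[392. 255.]
[387. 217.]
[165. 143.]
1.7
```

View pics/crop.png

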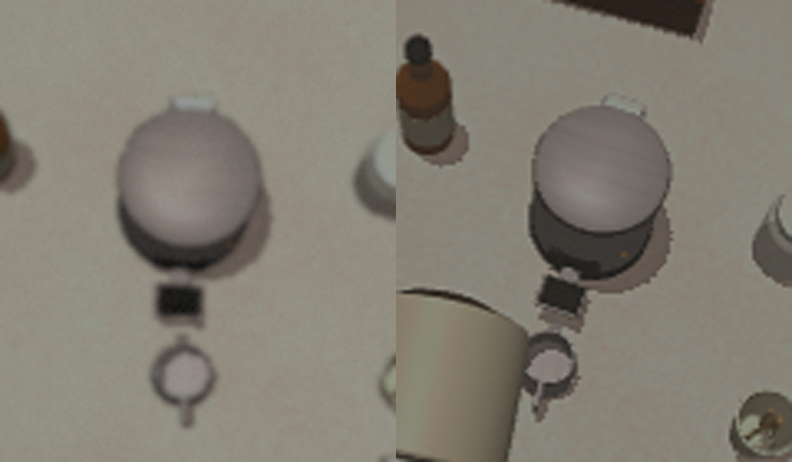

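The crop confirms the steel bin. Its pedal pad is at about (0.518, -0.081), 117 mm from the bin axis as expected, and the jug is in front of it. I'll grip the jug lightly and slide it to +y, where the gap to the mug is wide.

```bash
python3 - <<'E'
from h import *
np.set_printoptions(precision=4,suppress=True)
O=[np.pi,0,0]; x,y=.432,-.085
r.move_pose([x,y,.27],O)
im,d=r.camera('side'); cv2.imwrite('pics/s1.png',im[:,:,::-1])
print('t',r.get_state()['time'],r.get_state()['joints'])
r.movel([x,y,.10],O,max_speed=.2)
hit=r.movel([x,y,.026],O,max_speed=.08,stop_force=4)
s=r.get_state(); print(hit,s['ee_pos'],s['contact_force'],s['time'])
if hit: r.movel([x,y,.12],O)
else:
    r.clamp(20); s=r.get_state(); print(s['finger_gap'],s['contact_force'],s['gripper_force'],s['time'])
E
```

```text
t 3.6667 [-0.4714 -0.2305  1.8991 -0.0002  1.4731  1.1004]
False [ 0.4325 -0.0853  0.0265] [-0.0268  0.1998 -0.2431] 5.7417
0.0664788354860695 [-2.0914  0.6087  5.5324] 21.140275289430974 6.075
```

```bash
python3 - <<'E'
from h import *
np.set_printoptions(precision=4,suppress=True)
t=[]
for n,b in [('top',(230,140,340,260)),('side',(210,150,320,270))]:
    im,d=r.camera(n); t.append(cv2.resize(im[b[1]:b[3],b[0]:b[2],::-1],None,fx=3.5,fy=3.5,interpolation=cv2.INTER_CUBIC))
cv2.imwrite('pics/grip.png',np.hstack(t)); s=r.get_state(); print(s['finger_gap'],s['contact_force'],s['ee_pos'])
E
```

```text
0.06641879069137449 [-1.8315  0.2393  6.374 ] [ 0.4326 -0.0854  0.027 ]
```

View pics/grip.png

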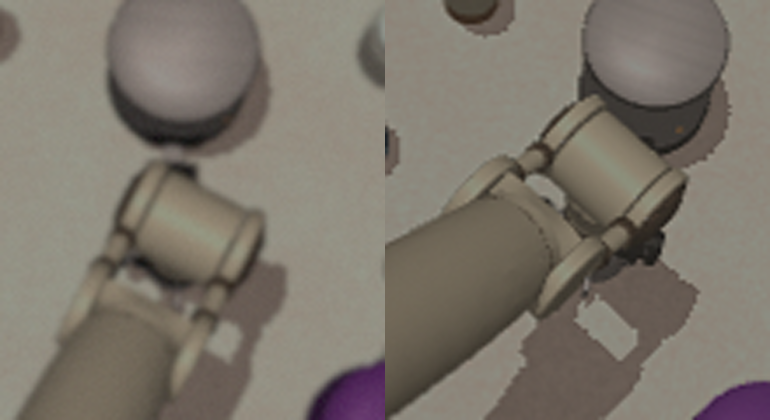

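The jug is between the fingers, seen below the wrist near (600,262) in the right half, and it stands upright. The narrower gap probably comes from a taper. Next is the slide.

```bash
python3 - <<'E'
from h import *
np.set_printoptions(precision=4,suppress=True)
O=[np.pi,0,0]; x=.432
r.movel([x,.045,.026],O,max_speed=.05)
s=r.get_state(); print(s['finger_gap'],s['contact_force'],s['ee_pos'],s['time'])
r.open_gripper(); s=r.get_state(); print(s['finger_gap'],s['contact_force'],s['time'])
r.movel([x,.045,.10],O,max_speed=.06)
r.movel([x-.03,-.03,.25],O,max_speed=.25)
r.clamp(20)
t=[]
for n,b in [('top',(190,120,320,250)),('side',(190,130,320,260))]:
    im,d=r.camera(n); t.append(cv2.resize(im[b[1]:b[3],b[0]:b[2],::-1],None,fx=3,fy=3,interpolation=cv2.INTER_CUBIC))
    for m in r.masks_of(n,'jug_center'):
        P=cloud(n,m['pixels'],d); print(n,m['score'],np.percentile(P,2,0),np.percentile(P,98,0))
    P=cloud(n,np.ones(d.shape,bool),d)
    D=P[(np.abs(P[:,0]-.523)<.033)&(np.abs(P[:,1]+.085)<.04)&(P[:,2]>.03)&(P[:,2]<.06)]; D=D[D[:,0]<.545]
    print('pedal',len(D),D.min(0),D.max(0),D.mean(0))
cv2.imwrite('pics/slid.png',np.hstack(t)); print(r.get_state()['time'],r.get_state()['finger_gap'])
E
```

```text
0.06650316138368348 [-0.4056 -3.851   6.0546] [0.4334 0.0445 0.027 ] 8.925
0.08516781758462781 [ 0.7352  0.4252 -0.7484] 9.2583
top 0.46 [ 0.4428  0.0694 -0.0088] [0.4517 0.0701 0.0051]
top 0.27 [ 0.4316 -0.1113 -0.003 ] [ 0.5566 -0.0561  0.5636]
pedal 143 [ 0.4964 -0.1092  0.0334] [ 0.5445 -0.0558  0.059 ] [ 0.521  -0.0826  0.047 ]
side 0.75 [ 0.3883  0.0084 -0.0031] [0.4668 0.0745 0.2912]
pedal 99 [ 0.4955 -0.1092  0.0365] [ 0.5443 -0.0598  0.0552] [ 0.5164 -0.0899  0.0467]
12.4417 -0.00023014233564829824
```

View pics/slid.png

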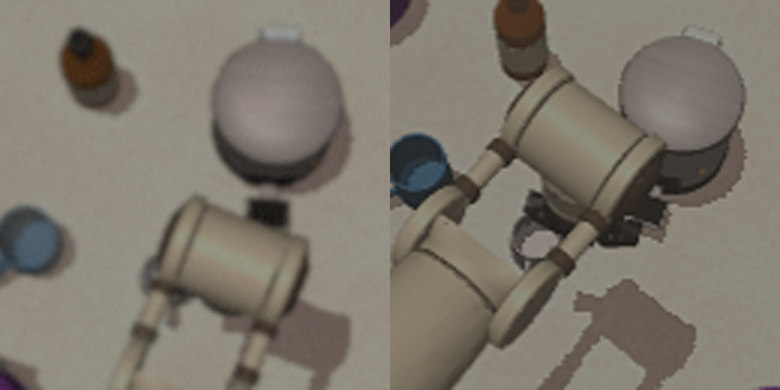

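The jug stands upright at about (0.43, 0.043), roughly 60 mm past the pedal's edge. Next I'll go to the pedal with closed fingers tilted back to stay clear of the lid, and press.

```bash
python3 - <<'E'
from h import *
np.set_printoptions(precision=4,suppress=True)
O=[np.pi,-.5,-.05]; x,y=.521,-.081
def st(l): s=r.get_state(); print(l,s['time'],s['ee_pos'],s['contact_force'])
print(r.solve_ik([x,y,.05],O),r.solve_ik([x,y,.015],O))
r.move_pose([x-.06,y,.2],O); st('pre')
r.movel([x,y,.085],O,max_speed=.12); st('above')
hit=r.movel([x,y,.045],O,max_speed=.015,stop_force=1.5); st(('touch',hit))
E
```

```text
[-0.5135 -0.023   2.2795  0.484   0.4787  0.7209] [-0.5135  0.0728  2.2801  0.5897  0.3957  0.6044]
pre 13.0 [ 0.4609 -0.081   0.2005] [ 0.8419  0.1562 -0.0574]
above 14.2333 [ 0.5215 -0.0811  0.0857] [ 1.0303 -0.6588  0.6685]
('touch', True) 16.1417 [ 0.5212 -0.081   0.0526] [-1.3261  1.382   6.1729]
```

```bash
python3 - <<'E'
from h import *
np.set_printoptions(precision=4,suppress=True)
O=[np.pi,-.5,-.05]; x,y=.521,-.081
def st(l): s=r.get_state(); print(l,s['time'],s['ee_pos'],s['contact_force'])
h=r.movel([x-.001,y,.038],O,max_speed=.02,stop_force=25); st(('mid',h))
h=r.movel([x,y,.024],O,max_speed=.02,stop_force=25); st(('low',h))
h=r.movel([x,y,.016],O,max_speed=.01,stop_force=8); st(('end',h))
t=[]
for n,b in [('top',(190,120,320,250)),('side',(210,110,340,240))]:
    im,d=r.camera(n); t.append(cv2.resize(im[b[1]:b[3],b[0]:b[2],::-1],None,fx=3,fy=3,interpolation=cv2.INTER_CUBIC))
    P=cloud(n,np.ones(d.shape,bool),d); B=P[(abs(P[:,1]+.088)<.02)&(P[:,0]>.6)&(P[:,0]<.8)&(P[:,2]>.15)]
    if len(B): print('highest lid',B[np.argsort(-B[:,2])[:3]])
cv2.imwrite('pics/press.png',np.hstack(t))
E
```

```text
('mid', False) 16.9917 [ 0.5201 -0.0811  0.0382] [-2.4987 -0.1113  5.3073]
('low', False) 17.8417 [ 0.521 -0.081  0.024] [-2.3178 -0.6354  2.8622]
('end', True) 18.475 [ 0.5215 -0.0811  0.0181] [-7.1575 -0.3057 10.0929]
highest lid [[ 0.6578 -0.1034  0.3248]
 [ 0.6552 -0.0709  0.3202]
 [ 0.6659 -0.0971  0.3196]]
highest lid [[ 0.6566 -0.0871  0.3204]
 [ 0.6562 -0.0838  0.3192]
 [ 0.6586 -0.0902  0.3184]]
```

View pics/press.png

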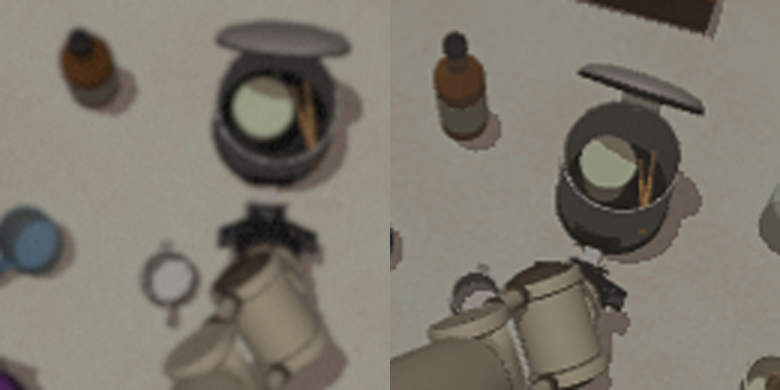

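The lid is fully open, with its front edge at z of about 0.32, and the jug stands clear at (170,280). I'll hold, then let the pedal up slowly.

```bash
python3 - <<'E'
from h import *
np.set_printoptions(precision=4,suppress=True)
O=[np.pi,-.5,-.05]; x,y=.521,-.081
def st(l): s=r.get_state(); print(l,s['time'],s['ee_pos'],s['contact_force'])
r.sleep(4); st('held')
r.movel([x-.001,y,.038],O,max_speed=.008); st('mid')
r.movel([x,y,.050],O,max_speed=.006); st('hi')
r.movel([x,y,.058],O,max_speed=.004); st('up')
r.movel([x-.06,y,.2],O,max_speed=.12)
r.move_pose([.36,-.15,.32],[np.pi,0,0]); st('clear')
t=[]
for n,b in [('top',(190,110,360,240)),('side',(190,110,360,240))]:
    im,d=r.camera(n); t.append(cv2.resize(im[b[1]:b[3],b[0]:b[2],::-1],None,fx=2.3,fy=2.3,interpolation=cv2.INTER_CUBIC))
    P=cloud(n,np.ones(d.shape,bool),d); B=P[(abs(P[:,1]+.088)<.06)&(P[:,0]>.57)&(P[:,0]<.7)]; print('lid max z',np.percentile(B[:,2],99))
cv2.imwrite('pics/end.png',np.hstack(t))
E
```

```text
held 22.575 [ 0.5215 -0.0811  0.0183] [-5.782   0.0002 10.654 ]
mid 25.25 [ 0.5201 -0.0812  0.0381] [ 3.4922 -0.7151  4.5792]
hi 27.4083 [ 0.521 -0.081  0.05 ] [ 3.7561 -0.5739  4.1229]
up 29.5583 [ 0.521 -0.081  0.058] [-0.0452  0.3254 -0.4012]
clear 31.7 [ 0.3602 -0.1494  0.3184] [-0.1624  0.1135 -0.5967]
lid max z 0.19801427279853503
lid max z 0.19352027506038555
```

View pics/end.png

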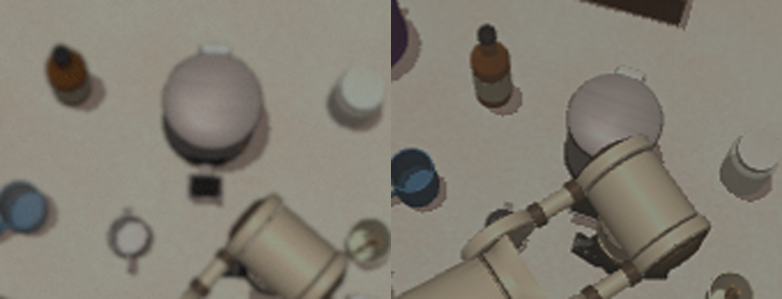

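The lid is shut and the pedal is up. The jug is upright at (130,238), well to the side, the bystanders stand as before, and the robot touches nothing.

```bash
python3 -c "
from cell import r
print(r.job_done())"
```

```text
the job is handed in; nothing more can be done
None
```

I slid the jug about 60 mm past the pedal's edge, held the lid wide open for about 4 s, let it down slowly with the fingers on the pedal, and handed the job in at about 32 s.

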